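Stand up the fallen powder bottle, then wedge up the front of the hand press and hold it

TASK

A powder bottle (red cap) has toppled in front of the hand press: stand it upright again in the empty middle place of the bottle lane, between its two neighbours, and set it down there, not dropped. Then push the steel wedge flat along the base, thin end first and straight in, under the middle of the front edge of the press until its two front rubber feet just lift off the base, by two or three millimetres, so that they can be changed. Lift the press with the wedge alone, leave everything else standing where it is, and finish with the gripper still gripping the wedge in that place.

Things in the scene. Friction and masses are not known exactly. Their poses are not given: they have to be found in the camera images.
- press_mount: cast-iron hand press, base plate 190 x 114 mm, 310 mm tall to the raised lever; its rear bracket is bolted down and keeps its pose when the casting rocks. Origin: on the work surface under the press's middle; x points to its rear, y across, z up. Front edge of the plate at x = -105 mm; rubber feet (22 mm round) under it at x = -85, y = +-45 mm. Column, head, lever: behind x = -57 mm.
- press (a joint): rocking of the casting on its rear pin (across, at x = +85 mm, 18 mm up); 0 = at rest, feet down; grows (rad) as the front rises: front edge 1.9 mm, feet 1.7 mm per 0.01 rad. Falls back by its own weight; the front edge carries 7 to 13 N.
- press_lip (a point): middle of the lower front edge of the press's base plate. Its underside is 10 mm above the surface at rest (top 23 mm); rises with the casting. 68 mm are free between the two feet behind it.
- wedge: steel levelling wedge lying flat, 130 mm long, 36 mm wide, about 0.5 kg. Origin: centre of its underside; x points to the thin toe. Toe edge at x = +65 mm, 3 mm thick there; the top slopes up evenly to 22 mm at x = -35 mm (0.19 mm per mm); from x = -35 to the back face at x = -65 mm is a square heel block 30 mm high and 36 mm wide to grip.
- wedge_toe (a point): middle of the wedge's thin toe edge, on the underside.
- wedge_heel (a point): centre of the top of the wedge's heel block, 30 mm above the underside.
- bottle_red: closed square white plastic powder bottle with a red cap, lying on one flat side in front of the press. Body 42 x 42 mm and 62 mm tall, cap 30 mm in diameter, 85 mm tall overall, about 0.11 kg. Origin: centre of its bottom face (21 mm above the surface while lying); z points from the bottom to the cap.
- lane: bottle lane on the base: a long low frame of thin steel rails, 272 mm along y, 70 mm wide across x (64 mm clear inside), rails 12 mm high, no floor of its own; three dark 46 mm square rubber patches mark the places at y = -85, 0 and +85 mm. Origin: centre, on the work surface.
- lane_gap (a point): centre of the empty middle place of the lane, on the work surface; axes as of the lane.
- bottle_black: same bottle with a black cap, standing in one of the two outer places of the lane; origin: centre of its underside. To be left alone.
- bottle_grey: same bottle with a grey cap, standing in the other outer place; origin: centre of its underside. To be left alone.
- funnel: squat copper funnel standing mouth down, 92 mm wide, 72 mm tall; origin: centre of its underside. To be left alone.
- tripod_head: black tripod head, 60 mm round foot, 85 mm tall, a knob reaching 66 mm out along its x; origin: centre of its underside. To be left alone.
- tent_one: yellow plastic marker tent, 70 x 85 mm, 78 mm tall; origin: centre of its foot. To be left alone.
- tent_two: second yellow marker tent, same size. To be left alone.
- caliper: steel caliper lying flat, 190 mm long (x), up to 13 mm thick, jaws reaching 50 mm to -y at its -x end; origin: middle of the beam's underside. To be left alone.
Mind the look-alikes: they are no part of the job. What is shaped like the bottle_red but green is not meant.

How it is judged (in metres and radians):
On the way, in this order (a step that is already met when the one before it is completed fails the run):
1. the red-capped bottle stands upright and released in the middle place of the lane (angle between bottle_red's own z axis and vertical below 0.08 rad and height (world z) of bottle_red below 0.004 m and x of bottle_red in the frame of lane_gap between -0.012 and 0.012 m and y of bottle_red in the frame of lane_gap between -0.022 and 0.022 m and contact force between the fingers and bottle_red below 0.1 N), for 0.3 s.
2. the gripped wedge, flat on the base, carries the front edge of the press, its feet just off the base (value of joint press between 0.005 and 0.032 rad and contact force between wedge and press_mount above 2 N and contact force between the fingers and wedge above 5 N and contact force between each of the fingers, the arm and press_mount below 0.5 N and height (world z) of wedge below 0.004 m and angle between wedge's own z axis and vertical below 0.06 rad and y of wedge_toe in the frame of press_mount between -0.02 and 0.02 m and angle between the x axis of wedge and the x axis of press_mount, either way round below 0.15 rad), for 0.3 s.
At the end, for the whole second after the job is handed in: Wedge still gripped (5 N), flat, straight (0.15 rad), toe within 20 mm of the press's middle, alone carrying its front edge, raised 1 to 6 mm (joint 0.005-0.032), still. Red bottle upright (0.08 rad), released, within 12 mm across, 22 mm along of its place. Others moved under 15 mm (all of step 1 and all of step 2 and velocity of joint press between -0.03 and 0.03 rad/s and linear speed of each of wedge, bottle_red below 0.01 m/s and contact force between bottle_red and press_mount below 0.2 N and distance of each of funnel, tent_one, tent_two, caliper, tripod_head, bottle_black, bottle_grey from where it was at the start of the episode below 0.015 m and angle between each of bottle_black, bottle_grey's own z axis and vertical below 0.1 rad); the arm keeps its last pose, push and grip.
It fails at once if the press is lifted far too high (over about 10 mm) (value of joint press above 0.055 rad).
It fails at once if the press is pushed or lifted by the robot itself (contact force between any of the fingers, the arm and press_mount above 3 N).
It fails at once if the bottle is dropped or thrown (linear speed of bottle_red above 0.6 m/s and contact force between the fingers and bottle_red below 0.1 N).
It fails at once if a neighbour bottle is knocked over (angle between any of bottle_black, bottle_grey's own z axis and vertical above 0.3 rad).
It fails at once if a bystander is knocked about (distance of any of funnel, tent_one, tent_two, caliper, tripod_head, bottle_black, bottle_grey from where it was at the start of the episode above 0.03 m).
It also fails if it takes over 69 s, if anything falls off the work surface, if the arm or the gripper's body presses on something with over 40 N, if the wrist force passes 120 N, or if a joint passes its speed limit or range.

ROBOT

A 6-joint arm with a two-finger parallel gripper is mounted at the origin on the work surface. World frame = base frame: x ahead of the robot, y to its left, z up, the work surface at z = 0. Lengths are in mm, angles in rad, forces in N, time in s.
With the tool pointing down it reaches from about 350 to 975 mm from the base axis. Payload 7.1 kg.
Tool frame: the origin (TCP) lies at the very end of the fingers, on their centre line; the grasp point (between the pads) lies 19 mm behind it (ctrl.tcp_to_grasp is the distance from the TCP to the grasp point, in mm); z points along the fingers, x is the direction in which the jaws open and shut, and the axes are right-handed (so a half turn about z gives the same grasp; the last joint's range is limited). The gripper opens to 88 mm and grips with 3 to 60 N. Pads are 20 mm wide; open, the fingers measure 115 mm over their backs; the gripper's body (75 mm by 178 mm) begins 61 mm behind the grasp point.
Start: joints at [1.271, 0.423, 1.63, -0, 1.089, -0.019], TCP at [173.171, 600.514, 222.675] pointing down, gripper open.
Joint ranges: [-3, 3], [-0.9, 2.11], [0.09, 2.58], [-1.31, 4.45], [0.11, 2.69], [-2.54, 2.54]. Speed limits (rad/s): [2.39, 2.39, 3.01, 3.14, 3.14, 3.14].

INTERFACE

Orientations are given as a rotation vector (axis times angle).
In Python, from workcell import get_obs, viewer, ctrl, masks_of gives the robot as it stands. The module is installed in compiled form; this text tells all that it offers.
- The arm moves only by the shell command python3 -m inch 'ROWS'. ROWS is JSON, a list of rows, each an object of numbers: "tx", "ty", "tz": the shift along the tool's x, y, z in cm; "ax", "ay", "az": the turn, a rotation vector about the tool's x, y, z in degrees; "jaw": the opening, from 0 (shut) to 1 (fully open). In form: [{"tx": .., "ty": .., "tz": .., "ax": .., "ay": .., "az": .., "jaw": ..}, ...]. A call has 1 to 12 rows; each row shifts and turns the commanded pose from where the row before left it, along the tool's axes as they then stand; what a row does not reach is not made up. A row lasts 1/8 s, in which the tool goes at most 62.5 mm and 10.7 degrees, less where a joint would pass 70% of its speed; a pose out of reach is approached as far as the arm can. A call is refused whole if a number of a shift passes 6.25 or a number of a turn 10.7, either way. A call with a gripper value outside its range is refused whole. The fingers move at their own pace and stop on an object; the grip force is fixed at half the most. Time passes only in rows, so rows that do not move let the fingers close. It gives the time, the measured TCP pose, the force and the opening at its end, in the units of the state.
- get_obs(): the state, without advancing time (a new reading comes with each control period).
- viewer.get_image(name): name is "side" or "top" or "wrist"; returns (picture, depth): 384x512x3 uint8, red, green, blue; 384x512 float32, mm along the optical axis (not along the pixel's ray), 0 where there is no reading.
- viewer.get_calibration(name): a dict with "fx", "fy", "cx", "cy" (pixels), "distortion" ([k1, k2, p1, p2, k3] as OpenCV has them; the pictures are not rectified), "rvec" (rotation vector, rad) and "tvec" (3), from world to camera coordinates, as OpenCV has them. Camera axes: x right, y down, z forward; pixel columns grow to the right and rows downward; lengths in mm; the calibration is good to about 2 mm. A picture is of the moment at which its call begins: read the wrist's pose just before it. get_calibration takes no time and is no camera call; for the wrist camera it gives the pose at the moment of the call.
- ctrl.close_job(): hands the job in, once; it reports no verdict.
Trained networks look in the newest picture that a camera, given by its name, has taken for a name from the list of things; names that differ only in an ending like _2 or _b are one class to them, and where a whole thing is asked for, a point or a joint stands for the part that bears it (a point fixed in the world has none). Each returns a list of dicts, best first, with "score" (0 to 1); they miss things now and then, are a little off and sometimes report something else, mostly with a low value. They report only what shows in the picture. A call takes as long as a camera call. They do not tell look-alikes from the thing itself.
- masks_of(camera, thing): "pixels" (384x512 bool, what is visible of it) and "location" ([column, row] in pixels, amid what is visible of it).
The state is a dict: "t": time; "qpos": joint angles; "qvel": joint speeds; "joint_torque": joint torques, N m; "ee_pos": TCP position; "orientation": TCP orientation; "ft_force": force on the tool from outside, world axes, zero at the start; "moment": the same for the moment, N m; "width": finger opening in mm.
Only numpy, scipy, OpenCV 4.12 (cv2) and the standard library are available. Lean on these libraries where they do the work, as an engineer would, in place of code of your own. Each camera call takes 0.05 s, during which the arm holds its last target. There are 200 camera calls.

## Working session

There is one attempt and no reset: what is moved stays moved. The work goes in short steps, Python scripts to look and compute and a shell command to move; the robot and the scene stay as the last step left them, time stands still between calls to the robot, and variables do not carry over. Pictures are saved under pics/ and viewed, about 8 in all and at most 12, crops included, and the job is handed in when it is done.

```bash
mkdir -p pics; cat > h.py <<'E'
import numpy as np, cv2
from workcell import get_obs, viewer, ctrl, masks_of
def cloud(cam, depth):
    c=viewer.get_calibration(cam); K=np.array([[c['fx'],0,c['cx']],[0,c['fy'],c['cy']],[0,0,1.]])
    v,u=np.mgrid[0:depth.shape[0],0:depth.shape[1]]
    p=cv2.undistortPoints(np.stack([u,v],-1).reshape(-1,1,2).astype(float),K,np.array(c['distortion'],float)).reshape(-1,2)
    d=depth.reshape(-1,1).astype(float)
    P=np.hstack([p*d,d]); R=cv2.Rodrigues(np.array(c['rvec'],float))[0]
    W=(P-np.array(c['tvec']).reshape(1,3))@R
    W[d[:,0]==0]=np.nan
    return W.reshape(*depth.shape,3)
def save(im,n): cv2.imwrite('pics/'+n,cv2.cvtColor(im,cv2.COLOR_RGB2BGR))
E
cat > a.py <<'E'
from h import *
np.set_printoptions(precision=1,suppress=True)
print(get_obs())
ims=[]
for cam in ['top','side']:
    im,d=viewer.get_image(cam); W=cloud(cam,d); np.save(cam+'.npy',W); ims.append(im); save(im,cam+'0.png')
    for n in ['press_mount','wedge','bottle_red','lane','bottle_black','bottle_grey','funnel','tripod_head','tent_one','caliper']:
        for r in masks_of(cam,n)[:4]:
            if r['score']<.3: continue
            P=W[r['pixels']]; P=P[np.isfinite(P[:,0])]
            if len(P)<5: continue
            (cx,cy),(w,h),a=cv2.minAreaRect(P[:,:2].astype(np.float32))
            print(cam,n,round(r['score'],2),np.array(r['location']).round(),'med',np.median(P,0),'zmax',np.percentile(P[:,2],98),'rect',np.array([cx,cy,w,h,a]))
E
python3 a.py
```

```text
{'t': 0.0, 'qpos': array([ 1.3,  0.4,  1.6, -0. ,  1.1, -0. ]), 'qvel': array([ 0.,  0.,  0.,  0., -0.,  0.]), 'joint_torque': array([ -0. , -54.5, -27.4,   0.1,   0. ,  -0. ]), 'ee_pos': array([173. , 600. , 221.9]), 'orientation': array([ 2.5,  1.9, -0. ]), 'ft_force': array([ 0.8,  0.3, -0.2]), 'moment': array([ 0.,  0., -0.]), 'width': 87.53594723045839}
top press_mount 0.79 [171. 194.] med [564.6 256.5  22.9] zmax 303.59816720320623 rect [569.9 260.9 244.7 150.5  82.6]
top wedge 0.59 [303. 235.] med [ 435.6 -159.3   14.6] zmax 32.136564614505005 rect [ 432.7 -157.1   40.5  128.7   24.9]
top wedge 0.45 [370. 254.] med [ 366.3 -373.4   43.1] zmax 79.5194617996081 rect [ 359.5 -383.9   69.6  104.8   12.2]
top bottle_red 0.84 [176. 145.] med [739.9 246.5  38.6] zmax 45.26024816193006 rect [741.3 248.8  43.7  92.8  84.5]
top bottle_red 0.65 [238. 198.] med [552.7  44.9  39.8] zmax 45.9975880075811 rect [557.6  45.7  87.9  47.2   6.1]
top bottle_red 0.59 [302. 236.] med [ 435.9 -157.7   14. ] zmax 32.21716836392569 rect [ 435.9 -158.2   37.9  136.4   24.3]
top bottle_red 0.54 [278. 18
[... 1879 characters left out ...]
e_black 0.81 [295. 235.] med [ 615.5 -216.9   52.2] zmax 87.18672681577951 rect [ 637.4 -179.3  119.6   53.8   61.2]
side bottle_grey 0.6 [328. 275.] med [ 624.8 -388.3   55.4] zmax 86.37544950333292 rect [ 650.3 -374.6   82.5   46.8   11. ]
side funnel 0.73 [316. 196.] med [779.5 -79.4  21.3] zmax 71.39478690252693 rect [791.4 -60.6 103.1  93.   89.6]
side tripod_head 0.79 [299. 166.] med [793.7  49.1  51.7] zmax 81.9017001068552 rect [813.5  67.7 118.8  79.1  72.4]
side tent_one 0.58 [178. 142.] med [436.1 363.2  43.5] zmax 80.50694846671416 rect [435.2 381.3 125.   68.1  67.5]
side caliper 0.59 [191. 193.] med [405.7 105.4   5.2] zmax 11.67597318158379 rect [393.8 143.1  58.3 194.8  38.5]
```

View pics/top0.png

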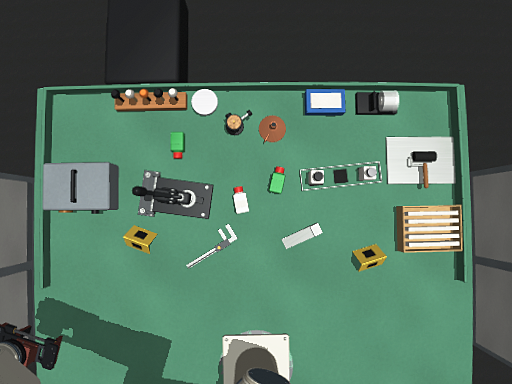

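View pics/side0.png

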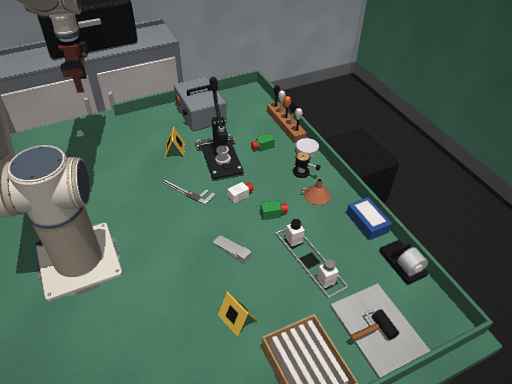

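The top view shows the white, red-capped bottle lying at about (240,200), cap toward +x. The two green ones, at (177,145) and (277,180), are look-alikes. The press is at about (178,196) with its front facing right (-y). The wedge is at about (302,236) with its heel up-right, and the lane's empty dark patch is at about (341,176). The side view agrees.

```bash
cat >> h.py <<'E'
from scipy.spatial.transform import Rotation as Rot
np.set_printoptions(precision=2,suppress=True)
def toolR(az,tilt):
    """jaw axis horizontal; approach tilted by tilt deg from down toward horizontal azimuth az (deg); jaw x = left of az"""
    a,t=np.radians([az,tilt]); h=np.array([np.cos(a),np.sin(a),0])
    z=np.sin(t)*h-np.cos(t)*np.array([0,0,1]); x=np.array([-np.sin(a),np.cos(a),0])
    return np.stack([x,np.cross(z,x),z],1)
def plan(pos,R):
    o=get_obs(); p=np.array(o['ee_pos']); R0=Rot.from_rotvec(o['orientation']).as_matrix()
    best=None
    for S in (R,R@np.diag([-1,-1,1.])):
        rv=np.degrees(Rot.from_matrix(R0.T@S).as_rotvec())
        print('turn deg (tool)',rv,'| then shift cm',S.T@(pos-p)/10,'| shift-first cm',R0.T@(pos-p)/10)
E
python3 - <<'E'
from h import *
A=np.concatenate([np.load('top.npy').reshape(-1,3),np.load('side.npy').reshape(-1,3)])
T=np.load('top.npy').reshape(-1,3); S=np.load('side.npy').reshape(-1,3)
def rect(P): (c,s,a)=cv2.minAreaRect(P[:,:2].astype(np.float32)); return np.array([*c,*s,a]),len(P)
for nm,C in (('top',T),('side',S)):
    def box(x0,x1,y0,y1,z0,z1): return C[(C[:,0]>x0)&(C[:,0]<x1)&(C[:,1]>y0)&(C[:,1]<y1)&(C[:,2]>z0)&(C[:,2]<z1)]
    P=box(480,660,130,370,17,29); print(nm,'plate',rect(P))
    print('bottle',rect(box(490,620,-10,110,30,60)),'body top',rect(box(490,620,-10,110,40,60)))
    w=box(360,510,-240,-80,3,40); print('wedge',rect(w),'heel',rect(w[w[:,2]>26]))
    l=box(580,690,-440,-130,6,20); print('lane',rect(l))
o=get_obs(); print(o['ee_pos'],Rot.from_rotvec(o['orientation']).as_matrix())
plan(np.array([500,46,250]),toolR(6,0))
E
```

```text
top plate (array([571.35, 250.14, 225.8 , 142.1 ,  85.31]), 1413)
bottle (array([556.17,  44.75,  84.27,  42.23,  10.56]), 297) body top (array([551.82,  44.27,  73.  ,  41.6 ,  10.61]), 159)
wedge (array([ 434.97, -160.49,  148.82,  159.79,    0.42]), 564) heel (array([ 454.05, -198.69,   34.96,   35.19,   25.98]), 93)
lane (array([ 635.83, -281.84,  300.55,  100.37,   89.52]), 231)
side plate (array([566.43, 247.32, 228.16, 143.63,  82.52]), 772)
bottle (array([553.58,  40.31,  86.44,  45.75,   8.02]), 228) body top (array([549.15,  39.7 ,  77.48,  45.75,   8.07]), 135)
wedge (array([ 435.  , -159.57,  149.79,  158.87,    0.05]), 618) heel (array([ 452.74, -203.68,   39.21,   31.2 ,   20.26]), 101)
lane (array([ 626.11, -292.69,   80.06,  273.72,    4.83]), 363)
[173.16 600.51 222.68] [[ 0.28  0.96  0.  ]
 [ 0.96 -0.28 -0.  ]
 [-0.    0.   -1.  ]]
turn deg (tool) [  0.     0.   -22.09] | then shift cm [-58.56  26.71  -2.73] | shift-first cm [-44.22  46.77  -2.73]
turn deg (tool) [  0.    -0.   157.91] | then shift cm [ 58.56 -26.71  -2.73] | shift-first cm [-44.22  46.77  -2.73]
```

```bash
python3 -m inch '[{"az":-8.6},{"az":-8.6},{"az":-8.6},{"tx":-5,"ty":1.9,"tz":-0.2},{"tx":-5,"ty":1.9,"tz":-0.2},{"tx":-5,"ty":1.9,"tz":-0.2},{"tx":-5,"ty":1.9,"tz":-0.2},{"tx":-5,"ty":1.9,"tz":-0.2},{"tx":-5,"ty":1.9,"tz":-0.2},{"tx":-5,"ty":1.9,"tz":-0.2},{"tx":-5,"ty":1.9,"tz":-0.2},{"tx":-5,"ty":1.9,"tz":-0.2}]'; python3 -m inch '[{"tx":-5,"ty":1.9,"tz":-0.2},{"tx":-5,"ty":1.9,"tz":-0.2},{"tx":-5.7,"ty":2.1,"tz":-0.3},{}]'
python3 - <<'E'
from h import *
o=get_obs(); print(o['ee_pos'],Rot.from_rotvec(o['orientation']).as_matrix(),o['qpos'])
im,d=viewer.get_image('wrist'); save(im,'w1.png'); W=cloud('wrist',d); np.save('w1.npy',W)
P=W.reshape(-1,3); P=P[np.isfinite(P[:,0])]; print(P.min(0),P.max(0))
for r in masks_of('wrist','bottle_red')[:3]:
    Q=W[r['pixels']]; Q=Q[np.isfinite(Q[:,0])]; B=Q[(Q[:,2]>36)]
    print(r['score'],r['location'],cv2.minAreaRect(Q[:,:2].astype(np.float32)),cv2.minAreaRect(B[:,:2].astype(np.float32)),np.percentile(Q[:,2],95))
E
```

```text
[173.16 600.51 222.68] [[ 0.28  0.96  0.  ]
 [ 0.96 -0.28 -0.  ]
 [-0.    0.   -1.  ]] [ 1.27  0.42  1.63 -0.    1.09 -0.02]
[-190.12  129.83 -759.67] [1047.93 1412.98  345.34]$[0]: bad value
$[0]: bad value
```

View pics/w1.png

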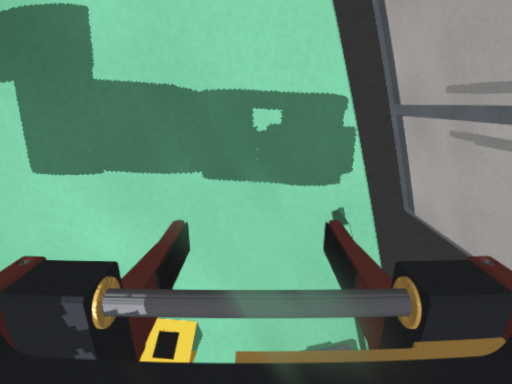

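The view shows only empty floor, because both moves were refused: each row needs all its keys. I'll repeat with full rows.

```bash
cat > look.py <<'E'
from h import *
import sys
o=get_obs(); print(o['t'],o['ee_pos'],Rot.from_rotvec(o['orientation']).as_matrix(),o['qpos'])
n=sys.argv[1]
im,d=viewer.get_image('wrist'); save(im,n+'.png'); W=cloud('wrist',d); np.save(n+'.npy',W)
for t in sys.argv[2:]:
  for r in masks_of('wrist',t)[:3]:
    Q=W[r['pixels']]; Q=Q[np.isfinite(Q[:,0])]; B=Q[(Q[:,2]>np.percentile(Q[:,2],98)-6)]
    f=lambda X:np.array(sum(map(list,cv2.minAreaRect(X[:,:2].astype(np.float32))[:2]),[])+[cv2.minAreaRect(X[:,:2].astype(np.float32))[2]])
    print(t,round(r['score'],2),r['location'],f(Q),'top',f(B),np.percentile(Q[:,2],98))
E
python3 -m inch '[{"tx":0,"ty":0,"tz":0,"ax":0,"ay":0,"az":-8.6,"jaw":1},{"tx":0,"ty":0,"tz":0,"ax":0,"ay":0,"az":-8.6,"jaw":1},{"tx":0,"ty":0,"tz":0,"ax":0,"ay":0,"az":-8.6,"jaw":1},{"tx":-5,"ty":1.9,"tz":-0.2,"ax":0,"ay":0,"az":0,"jaw":1},{"tx":-5,"ty":1.9,"tz":-0.2,"ax":0,"ay":0,"az":0,"jaw":1},{"tx":-5,"ty":1.9,"tz":-0.2,"ax":0,"ay":0,"az":0,"jaw":1},{"tx":-5,"ty":1.9,"tz":-0.2,"ax":0,"ay":0,"az":0,"jaw":1},{"tx":-5,"ty":1.9,"tz":-0.2,"ax":0,"ay":0,"az":0,"jaw":1},{"tx":-5,"ty":1.9,"tz":-0.2,"ax":0,"ay":0,"az":0,"jaw":1},{"tx":-5,"ty":1.9,"tz":-0.2,"ax":0,"ay":0,"az":0,"jaw":1}]' && python3 -m inch '[{"tx":-5,"ty":1.9,"tz":-0.2,"ax":0,"ay":0,"az":0,"jaw":1},{"tx":-5,"ty":1.9,"tz":-0.2,"ax":0,"ay":0,"az":0,"jaw":1},{"tx":-5,"ty":1.9,"tz":-0.2,"ax":0,"ay":0,"az":0,"jaw":1},{"tx":-5,"ty":1.9,"tz":-0.2,"ax":0,"ay":0,"az":0,"jaw":1},{"tx":-5.7,"ty":2.1,"tz":-0.3,"ax":0,"ay":0,"az":0,"jaw":1},{"tx":0,"ty":0,"tz":0,"ax":0,"ay":0,"az":0,"jaw":1}]'; python3 look.py w2 bottle_red press_mount
```

```text
t: 2.45
ee_pos: [364.0, 276.5, 237.0]
orientation: [2.025, 2.402, 0.001]
ft_force: [0.7, 0.8, 0.2]
width: 87.6
t: 3.2
ee_pos: [504.2, 37.9, 248.1]
orientation: [2.03, 2.395, 0.001]
ft_force: [1.0, -0.1, -0.5]
width: 87.7
3.2 [504.22  37.85 248.08] [[-0.16  0.99  0.  ]
 [ 0.99  0.16 -0.  ]
 [-0.    0.   -1.  ]] [ 0.05  0.21  1.87 -0.    1.06 -1.68]
bottle_red 0.64 [256.2, 195.2] [551.9   46.54  85.47  47.92  12.04] top [550.29  45.63  81.54  41.91  10.29] 43.96477894450754
bottle_red 0.6 [166.8, 209.4] [574.75 -59.28  47.91 181.89  57.43] top [560.92 -58.15  42.89 152.42  66.78] 43.70784010545838
bottle_red 0.56 [350.6, 326.8] [638.79 174.82 394.97  39.99  29.7 ] top [631.94 152.64 359.94  37.02  35.75] 43.26897605148749
press_mount 0.84 [386.1, 215.9] [556.9  245.95 359.37 146.67  81.  ] top [520.81 158.79 194.86  51.01  61.47] 158.1320815156171
```

View pics/w2.png

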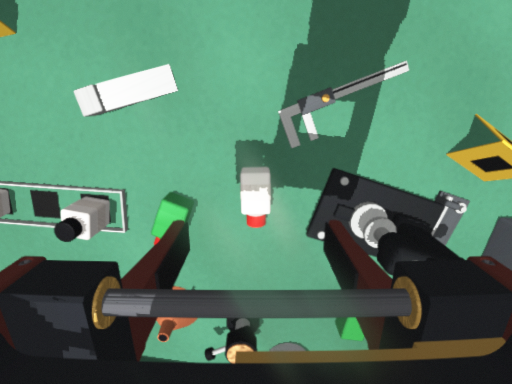

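The wrist view is wide. The red bottle is at (256,195) with its cap pointing down in the image (+x). The press plate's front edge runs (340,171)-(312,243), the wedge is at (128,90), and the lane patch is at (45,204). I'll fit these from the depth data.

```bash
python3 - <<'E'
from h import *
W=np.load('w2.npy'); im=cv2.cvtColor(cv2.imread('pics/w2.png'),cv2.COLOR_BGR2RGB).astype(int)
C=W.reshape(-1,3); col=im.reshape(-1,3)
def box(x0,x1,y0,y1,z0,z1): return (C[:,0]>x0)&(C[:,0]<x1)&(C[:,1]>y0)&(C[:,1]<y1)&(C[:,2]>z0)&(C[:,2]<z1)
def f(m):
    c,s,a=cv2.minAreaRect(C[m][:,:2].astype(np.float32)); return np.array([*c,*s,a]),m.sum()
white=col.min(1)>110
print('bottle z>5',f(box(490,620,0,95,8,60)),'body',f(box(490,620,0,95,8,60)&white),'top white',f(box(490,620,0,95,39.5,60)&white))
b=box(490,620,0,95,8,60); red=b&(col[:,0]>120)&(col[:,1]<60); print('cap',C[red].mean(0),'bodytop',np.median(C[box(490,620,0,95,39.5,60)&white],0))
w=box(370,500,-230,-90,-4,40)&(col.min(1)>120); print('wedge',f(w),'heel',f(w&(C[:,2]>26)),'z',np.percentile(C[w][:,2],[1,50,99]))
dark=(col.max(1)<60)
print('patch',f(box(610,660,-320,-255,-6,6)&dark))
p=box(480,640,125,230,16,30)&dark; print('plate',p.sum())
# front edge: per-x minimal y
Q=C[p]; xs=np.arange(500,625,4); pts=[]
for x in xs:
    s=Q[abs(Q[:,0]-x)<2]
    if len(s): pts.append((x,s[:,1].min(),len(s)))
print(np.array(pts))
print('floor z',np.median(C[box(450,500,0,100,-10,10),2]))
E
```

```text
bottle z>5 (array([552.03,  45.86,  85.03,  42.13,  10.34]), np.int64(1610)) body (array([552.03,  45.86,  85.03,  42.13,  10.34]), np.int64(1412)) top white (array([541.06,  43.92,  61.13,  41.84,  10.28]), np.int64(1197))
cap [585.41  40.41  30.32] bodytop [539.13  43.98  42.43]
wedge (array([ 431.84, -163.61,   43.64,  150.74,   23.09]), np.int64(2895)) heel (array([ 451.29, -199.77,   36.43,   29.79,   24.62]), np.int64(591)) z [ 0.03 15.14 31.95]
patch (array([ 629.33, -289.7 ,   39.4 ,   45.07,    1.91]), np.int64(543))
plate 2278
[[500.   147.95 121.  ]
 [504.   147.03 126.  ]
 [508.   147.14 122.  ]
 [512.   146.09 148.  ]
 [516.   145.72 140.  ]
 [520.   145.47 147.  ]
 [524.   144.28 147.  ]
 [528.   143.91 135.  ]
 [532.   142.8  110.  ]
 [536.   142.73  87.  ]
 [540.   142.    95.  ]
 [544.   141.63  70.  ]
 [548.   141.56  50.  ]
 [552.   141.36  53.  ]
 [556.   141.08  52.  ]
 [560.   140.61  52.  ]
 [564.   139.96  76.  ]
 [568.   138.86  58.  ]
 [572.   138.71  53.  ]
 [576.   138.17  48.  ]
 [580.   137.53  42.  ]
 [584.   136.89  45.  ]
 [588.   136.28  38.  ]
 [592.   135.58  44.  ]
 [596.   134.64  42.  ]
 [600.   143.16  29.  ]
 [604.   161.69  14.  ]
 [608.   224.43   6.  ]]
floor z 0.7149478603689781
```

```bash
python3 -m inch '[{"tx":0,"ty":0,"tz":0,"ax":0,"ay":0,"az":-0.8,"jaw":1},{"tx":0,"ty":0,"tz":0,"ax":9,"ay":0,"az":0,"jaw":1},{"tx":0,"ty":0,"tz":0,"ax":9,"ay":0,"az":0,"jaw":1},{"tx":0,"ty":0,"tz":0,"ax":9,"ay":0,"az":0,"jaw":1},{"tx":0,"ty":0,"tz":0,"ax":9,"ay":0,"az":0,"jaw":1},{"tx":0,"ty":0,"tz":0,"ax":9,"ay":0,"az":0,"jaw":1},{"tx":0,"ty":0,"tz":0,"ax":0,"ay":0,"az":0,"jaw":1}]'; python3 - <<'E'
from h import *
print(get_obs()['qpos'])
plan(np.array([537.6,43.4,12.6]),toolR(10.3,-45))
E
```

```text
t: 4.22
ee_pos: [502.2, 42.3, 245.0]
orientation: [-1.608, -1.939, 0.807]
ft_force: [-0.3, 0.7, -0.2]
width: 88.0
[ 0.1   0.64  1.44 -0.06  1.85 -1.65]
turn deg (tool) [-0.21  0.23  0.28] | then shift cm [-0.52 18.92 13.96] | shift-first cm [-0.56 18.96 13.89]
turn deg (tool) [  -0.35   -0.33 -179.72] | then shift cm [  0.52 -18.92  13.96] | shift-first cm [-0.56 18.96 13.89]
```

```bash
python3 -m inch '[{"tx":-0.14,"ty":4.7,"tz":1.5,"ax":0,"ay":0,"az":0,"jaw":1},{"tx":-0.14,"ty":4.7,"tz":1.5,"ax":0,"ay":0,"az":0,"jaw":1},{"tx":-0.14,"ty":4.7,"tz":1.5,"ax":0,"ay":0,"az":0,"jaw":1},{"tx":-0.14,"ty":4.8,"tz":1.5,"ax":0,"ay":0,"az":0,"jaw":1},{"tx":0,"ty":0,"tz":0,"ax":0,"ay":0,"az":0,"jaw":1},{"tx":0,"ty":0,"tz":0,"ax":0,"ay":0,"az":0,"jaw":1}]'; python3 - <<'E'
from h import *
plan(np.array([537.6,43.4,12.6]),toolR(10.3,-45))
E
python3 look.py w3 bottle_red
```

```text
t: 4.97
ee_pos: [593.0, 52.6, 73.6]
orientation: [-1.614, -1.942, 0.802]
ft_force: [-0.5, 0.4, 0.4]
width: 87.8
turn deg (tool) [0.13 0.18 0.18] | then shift cm [0.09 0.34 8.28] | shift-first cm [0.11 0.33 8.28]
turn deg (tool) [  -0.29    0.21 -179.82] | then shift cm [-0.09 -0.34  8.28] | shift-first cm [0.11 0.33 8.28]
4.975 [592.98  52.57  73.61] [[-0.18  0.7  -0.69]
 [ 0.98  0.13 -0.13]
 [-0.   -0.71 -0.71]] [ 0.1   0.96  1.22 -0.06  1.74 -1.64]
bottle_red 0.77 [105.7, 233.5] [605.18 -73.7   42.73  58.73  77.84] top [605.26 -73.83  42.52  58.51  77.84] 45.034424888392266
bottle_red 0.55 [256.7, 209.2] [541.91  44.32 111.11  47.73   6.33] top [553.86  44.63  79.56  42.31  10.88] 44.64720474718798
```

View pics/w3.png

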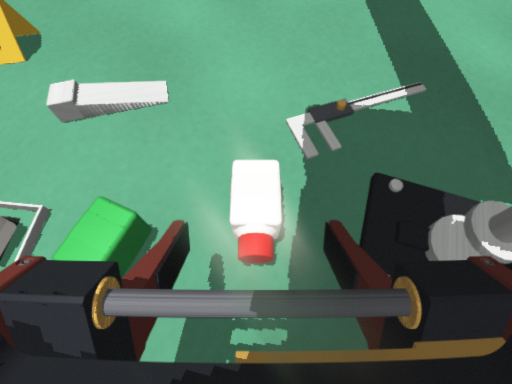

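The bottle is centred between the fingers at (256,205), with its axis vertical in the image. I'll descend along the tool and grip.

```bash
python3 -m inch '[{"tx":0.05,"ty":0.1,"tz":2.8,"ax":0,"ay":0,"az":0,"jaw":1},{"tx":0.05,"ty":0.1,"tz":2.8,"ax":0,"ay":0,"az":0,"jaw":1},{"tx":0,"ty":0.1,"tz":1.7,"ax":0,"ay":0,"az":0,"jaw":1},{"tx":0,"ty":0,"tz":1,"ax":0,"ay":0,"az":0,"jaw":1},{"tx":0,"ty":0,"tz":0,"ax":0,"ay":0,"az":0,"jaw":1},{"tx":0,"ty":0,"tz":0,"ax":0,"ay":0,"az":0,"jaw":0},{"tx":0,"ty":0,"tz":0,"ax":0,"ay":0,"az":0,"jaw":0},{"tx":0,"ty":0,"tz":0,"ax":0,"ay":0,"az":0,"jaw":0},{"tx":0,"ty":0,"tz":0,"ax":0,"ay":0,"az":0,"jaw":0},{"tx":0,"ty":0,"tz":0,"ax":0,"ay":0,"az":0,"jaw":0},{"tx":0,"ty":0,"tz":0,"ax":0,"ay":0,"az":0,"jaw":0}]'
```

```text
t: 6.45
ee_pos: [537.2, 42.8, 10.8]
orientation: [-1.613, -1.94, 0.803]
ft_force: [0.4, 0.2, -0.6]
width: 41.5
```

```bash
python3 -m inch '[{"tx":0,"ty":-1.5,"tz":-1.5,"ax":0,"ay":0,"az":0,"jaw":0},{"tx":0,"ty":-3.1,"tz":-3.1,"ax":0,"ay":0,"az":0,"jaw":0},{"tx":0,"ty":-3.1,"tz":-3.1,"ax":0,"ay":0,"az":0,"jaw":0},{"tx":0,"ty":-3.1,"tz":-3.1,"ax":0,"ay":0,"az":0,"jaw":0},{"tx":0,"ty":-3.1,"tz":-3.1,"ax":0,"ay":0,"az":0,"jaw":0},{"tx":0,"ty":0,"tz":0,"ax":-9,"ay":0,"az":0,"jaw":0},{"tx":0,"ty":0,"tz":0,"ax":-9,"ay":0,"az":0,"jaw":0},{"tx":0,"ty":0,"tz":0,"ax":-9,"ay":0,"az":0,"jaw":0},{"tx":0,"ty":0,"tz":0,"ax":-9,"ay":0,"az":0,"jaw":0},{"tx":0,"ty":0,"tz":0,"ax":-9,"ay":0,"az":0,"jaw":0},{"tx":0,"ty":0,"tz":0,"ax":0,"ay":0,"az":0,"jaw":0}]'; python3 -m inch '[{"tx":0,"ty":0,"tz":0,"ax":0,"ay":0,"az":10,"jaw":0},{"tx":0,"ty":0,"tz":0,"ax":0,"ay":0,"az":10,"jaw":0},{"tx":0,"ty":0,"tz":0,"ax":0,"ay":0,"az":10,"jaw":0},{"tx":0,"ty":0,"tz":0,"ax":0,"ay":0,"az":10,"jaw":0},{"tx":0,"ty":0,"tz":0,"ax":0,"ay":0,"az":10,"jaw":0},{"tx":0,"ty":0,"tz":0,"ax":0,"ay":0,"az":10,"jaw":0},{"tx":0,"ty":0,"tz":0,"ax":0,"ay":0,"az":10,"jaw":0},{"tx":0,"ty":0,"tz":0,"ax":0,"ay":0,"az":10,"jaw":0},{"tx":0,"ty":0,"tz":0,"ax":0,"ay":0,"az":10,"jaw":0}]';  python3 -m inch '[{"tx":0,"ty":0,"tz":0,"ax":0,"ay":0,"az":10,"jaw":0},{"tx":0,"ty":0,"tz":0,"ax":0,"ay":0,"az":10,"jaw":0},{"tx":0,"ty":0,"tz":0,"ax":0,"ay":0,"az":10,"jaw":0},{"tx":0,"ty":0,"tz":0,"ax":0,"ay":0,"az":10,"jaw":0},{"tx":0,"ty":0,"tz":0,"ax":0,"ay":0,"az":10,"jaw":0},{"tx":0,"ty":0,"tz":0,"ax":0,"ay":0,"az":10,"jaw":0},{"tx":0,"ty":0,"tz":0,"ax":0,"ay":0,"az":10,"jaw":0},{"tx":0,"ty":0,"tz":0,"ax":0,"ay":0,"az":10,"jaw":0},{"tx":0,"ty":0,"tz":0,"ax":0,"ay":0,"az":10,"jaw":0},{"tx":0,"ty":0,"tz":0,"ax":0,"ay":0,"az":0,"jaw":0}]'; python3 - <<'E'
from h import *
o=get_obs();print(o['t'],o['ee_pos'],o['qpos'],o['width'])
plan(np.array([629,-290,200]),toolR(186,0))
E
```

```text
t: 7.82
ee_pos: [534.8, 42.5, 208.9]
orientation: [-2.009, -2.415, 0.001]
ft_force: [-0.8, 0.9, -1.6]
width: 42.0
t: 8.95
ee_pos: [538.0, 42.9, 207.9]
orientation: [3.129, 0.279, -0.004]
ft_force: [1.1, -0.7, -1.7]
width: 41.8
t: 10.2
ee_pos: [538.0, 42.9, 207.8]
orientation: [2.416, -2.006, -0.002]
ft_force: [1.0, 0.1, -1.9]
width: 42.2
10.2 [537.98  42.91 207.77] [ 0.06  0.32  1.83 -0.    0.99  1.44] 42.17456045748226
turn deg (tool) [ 0.1  -0.01  4.61] | then shift cm [34.06 -5.57  0.78] | shift-first cm [34.4  -2.82  0.77]
turn deg (tool) [   0.01    0.15 -175.39] | then shift cm [-34.06   5.57   0.78] | shift-first cm [34.4  -2.82  0.77]
```

```bash
python3 -m inch '[{"tx":5.7,"ty":-0.5,"tz":0,"ax":0,"ay":0,"az":0,"jaw":0},{"tx":5.7,"ty":-0.5,"tz":0,"ax":0,"ay":0,"az":0,"jaw":0},{"tx":5.7,"ty":-0.5,"tz":0,"ax":0,"ay":0,"az":0,"jaw":0},{"tx":5.7,"ty":-0.5,"tz":0,"ax":0,"ay":0,"az":0,"jaw":0},{"tx":5.7,"ty":-0.4,"tz":0,"ax":0,"ay":0,"az":0,"jaw":0},{"tx":5.9,"ty":-0.4,"tz":0,"ax":0,"ay":0,"az":4,"jaw":0},{"tx":0,"ty":0,"tz":0,"ax":-9,"ay":0,"az":0,"jaw":0},{"tx":0,"ty":0,"tz":0,"ax":-9,"ay":0,"az":0,"jaw":0},{"tx":0,"ty":0,"tz":0,"ax":-9,"ay":0,"az":0,"jaw":0},{"tx":0,"ty":0,"tz":0,"ax":-9,"ay":0,"az":0,"jaw":0},{"tx":0,"ty":0,"tz":0,"ax":-9,"ay":0,"az":0,"jaw":0},{"tx":0,"ty":0,"tz":0,"ax":0,"ay":0,"az":0,"jaw":0}]'; python3 look.py w4 lane bottle_black bottle_grey; python3 - <<'E'
from h import *
for n in ('w2','top','side','w4'):
    W=np.load(n+'.npy'); C=W.reshape(-1,3); m=np.isfinite(C[:,0])
    im=cv2.imread('pics/%s.png'%({'top':'top0','side':'side0'}.get(n,n))).reshape(-1,3).astype(int)
    r=m&(C[:,2]>5)&(C[:,2]<18)&(C[:,0]>570)&(C[:,0]<700)&(C[:,1]<-130)&(C[:,1]>-440)&(im.min(1)>110)
    P=C[r][:,:2]
    if len(P)>20: c,s,a=cv2.minAreaRect(P.astype(np.float32)); print(n,len(P),c,s,a)
    d=m&(abs(C[:,2])<8)&(C[:,0]>595)&(C[:,0]<660)&(C[:,1]<-255)&(C[:,1]>-325)&(im.max(1)<60)
    P=C[d][:,:2]
    if len(P)>20: c,s,a=cv2.minAreaRect(P.astype(np.float32)); print('  patch',len(P),c,s,a, P.mean(0))
    for nm,y0,y1 in (('black',-240,-165),('grey',-410,-335)):
        q=m&(C[:,2]>57)&(C[:,2]<68)&(C[:,0]>590)&(C[:,0]<680)&(C[:,1]>y0)&(C[:,1]<y1)
        if q.sum()>10: c,s,a=cv2.minAreaRect(C[q][:,:2].astype(np.float32)); print('  ',nm,q.sum(),c,s,a)
E
```

```text
t: 11.7
ee_pos: [627.8, -289.2, 203.0]
orientation: [1.845, -1.637, -0.689]
ft_force: [-0.1, -0.3, -1.0]
width: 41.8
11.7 [ 627.84 -289.15  202.98] [[ 0.12 -0.7  -0.71]
 [-0.99 -0.09 -0.08]
 [-0.01  0.71 -0.7 ]] [-0.32  0.93  0.96 -0.33  1.97  1.12]
lane 0.77 [257.2, 25.8] [ 630.36 -292.45   71.45  272.28    5.37] top [ 630.36 -292.45   71.45  272.28    5.37] 15.90388416223152
lane 0.3 [255.2, 243.1] [-142.04 -433.52  365.47 1709.53   89.64] top [ -17.82 -427.35 1490.33   49.02   11.06] 263.21907654785946
bottle_black 0.64 [163.1, 60.8] [ 587.69 -191.99   52.76  129.43   72.79] top [ 625.41 -203.86   28.2    29.89   31.09] 88.36114096584075
bottle_black 0.33 [167.5, 149.9] [ 415.09 -162.18   78.66  136.31   23.45] top [ 454.48 -202.04   37.2    30.36   24.38] 33.03370547413729
bottle_grey 0.95 [347.5, 68.9] [ 607.42 -394.99  122.55   66.2    25.41] top [ 635.78 -374.8    28.99   29.27   65.8 ] 88.80326845605585
bottle_grey 0.7 [301.2, 188.2] [ 404.02 -361.03  517.9    84.47   21.18] top [ 512.11 -361.29  315.14   29.48   15.7 ] 81.15050374430844
bottle_grey 0.19 [255.2, 242.8] [ 518.
[... 1096 characters left out ...]
0391 [ 628.08 -292.36]
   black 90 (622.9461059570312, -206.61099243164062) (43.30552291870117, 41.482723236083984) 89.32817077636719
   grey 101 (633.6600952148438, -377.00469970703125) (42.70152282714844, 41.483829498291016) 89.27912139892578
w4 4700 (630.6907958984375, -295.3765869140625) (71.7556381225586, 277.63385009765625) 5.2725114822387695
  patch 1909 (630.48046875, -292.0340576171875) (46.994483947753906, 45.799625396728516) 5.0629777908325195 [ 631.85 -291.7 ]
   black 1164 (625.3779907226562, -204.65931701660156) (41.86444854736328, 43.059322357177734) 89.63632202148438
   grey 1058 (635.9509887695312, -374.5181884765625) (42.42599868774414, 41.86144256591797) 0.8089622259140015
```

View pics/w4.png

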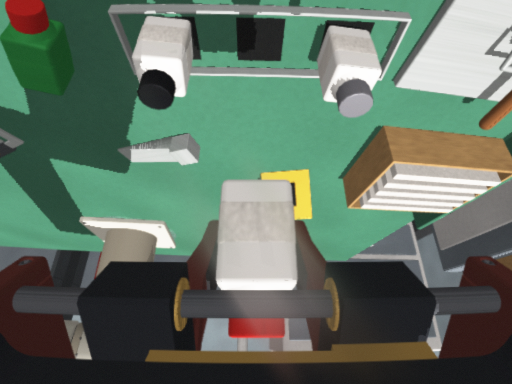

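The gap's patch is at (260,38) between its black- and grey-capped neighbours. The held bottle is in the centre, cap toward the image bottom. I'll check its attitude from the depth data.

```bash
python3 - <<'E'
from h import *
W=np.load('w4.npy')
for n,(u,v) in dict(bot=(255,186),mid=(257,230),low=(257,275),cap=(255,328),L=(232,230),R=(282,230)).items(): print(n,np.nanmedian(W[v-2:v+3,u-2:u+3].reshape(-1,3),0))
P=W[190:272,228:288].reshape(-1,3); P=P[np.isfinite(P[:,0])]; P=P[abs(P-np.median(P,0)).max(1)<45]
c=P.mean(0); n=np.linalg.svd(P-c)[2][2]; print('face normal',n,'elev deg',np.degrees(np.arcsin(n[2])),c)
B=W[180:300,215:300].reshape(-1,3);B=B[np.isfinite(B[:,0])]; B=B[(B[:,2]>120)]; print(np.percentile(B[:,2],[1,99]),B[:,0].min(),B[:,0].max(),B[:,1].min(),B[:,1].max())
plan(np.array([630.0-9.4,-291.5-1,100]),toolR(185.3,45))
E
```

```text
bot [ 658.94 -285.47  186.17]
mid [ 659.6  -286.59  212.98]
low [ 659.43 -286.69  236.7 ]
cap [ 653.33 -286.46  260.6 ]
L [ 658.06 -273.31  213.34]
R [ 661.38 -299.82  213.21]
face normal [ 0.99  0.11 -0.  ] elev deg -0.2694278536719177 [ 659.52 -286.87  212.86]
[182.53 253.88] 632.4845752456191 717.7562399731487 -316.0524403103884 -262.8376965170584
turn deg (tool) [-0.19 -0.86  0.86] | then shift cm [ 0.11 -7.2   8.2 ] | shift-first cm [ 0.09 -7.17  8.23]
turn deg (tool) [   1.35   -0.3  -179.14] | then shift cm [-0.11  7.2   8.2 ] | shift-first cm [ 0.09 -7.17  8.23]
```

```bash
python3 - <<'E'
from h import *
W=np.load('w4.npy')
for v in range(172,192,2): print(v,np.nanmedian(W[v,245:268],0))
plan(np.array([619.6,-292.3,37]),toolR(185.3,45))
E
```

```text
172 [ 379.01 -317.93    3.11]
174 [ 371.83 -318.63    3.17]
176 [ 364.63 -319.43    2.78]
178 [ 357.39 -320.23    3.06]
180 [ 658.11 -286.15  181.47]
182 [ 658.76 -286.05  183.32]
184 [ 658.9  -285.99  184.77]
186 [ 659.19 -286.12  186.17]
188 [ 659.   -286.05  187.36]
190 [ 659.12 -285.89  188.84]
turn deg (tool) [-0.19 -0.86  0.86] | then shift cm [  0.08 -11.59  12.73] | shift-first cm [  0.06 -11.54  12.77]
turn deg (tool) [   1.35   -0.3  -179.14] | then shift cm [-0.08 11.59 12.73] | shift-first cm [  0.06 -11.54  12.77]
```

```bash
python3 -m inch '[{"tx":0.06,"ty":-1.5,"tz":1.8,"ax":0,"ay":-0.8,"az":0.8,"jaw":0},{"tx":0,"ty":-2.5,"tz":2.8,"ax":0,"ay":0,"az":0,"jaw":0},{"tx":0,"ty":-2.5,"tz":2.7,"ax":0,"ay":0,"az":0,"jaw":0},{"tx":0,"ty":-2.5,"tz":2.7,"ax":0,"ay":0,"az":0,"jaw":0},{"tx":0,"ty":-1.5,"tz":1.6,"ax":0,"ay":0,"az":0,"jaw":0},{"tx":0,"ty":-1.1,"tz":1.2,"ax":0,"ay":0,"az":0,"jaw":0},{"tx":0,"ty":0,"tz":0,"ax":0,"ay":0,"az":0,"jaw":0},{"tx":0,"ty":0,"tz":0,"ax":0,"ay":0,"az":0,"jaw":0}]'; python3 - <<'E'
from h import *
print(get_obs()['ft_force'])
plan(np.array([619.6,-292.3,28]),toolR(185.3,45))
E
```

```text
t: 12.9
ee_pos: [619.9, -292.0, 36.1]
orientation: [1.83, -1.666, -0.687]
ft_force: [-0.9, -0.6, -1.3]
width: 41.8
[-0.9  -0.64 -1.32]
turn deg (tool) [-0.1  -0.09  0.02] | then shift cm [ 0.03 -0.55  0.59] | shift-first cm [ 0.03 -0.55  0.59]
turn deg (tool) [   0.14   -0.16 -179.98] | then shift cm [-0.03  0.55  0.59] | shift-first cm [ 0.03 -0.55  0.59]
```

```bash
python3 -m inch '[{"tx":0,"ty":-0.21,"tz":0.21,"ax":0,"ay":0,"az":0,"jaw":0},{"tx":0,"ty":-0.21,"tz":0.21,"ax":0,"ay":0,"az":0,"jaw":0},{"tx":0,"ty":0,"tz":0,"ax":0,"ay":0,"az":0,"jaw":0}]' ; for i in 1 2; do python3 -m inch '[{"tx":0,"ty":-0.07,"tz":0.07,"ax":0,"ay":0,"az":0,"jaw":0},{"tx":0,"ty":0,"tz":0,"ax":0,"ay":0,"az":0,"jaw":0}]'; done
```

```text
t: 13.28
ee_pos: [619.0, -291.7, 28.8]
orientation: [1.829, -1.665, -0.69]
ft_force: [0.9, -0.1, -0.6]
width: 42.0
t: 13.52
ee_pos: [619.0, -291.7, 27.8]
orientation: [1.829, -1.665, -0.69]
ft_force: [-0.4, 0.8, -0.7]
width: 41.8
t: 13.78
ee_pos: [619.0, -291.7, 26.8]
orientation: [1.829, -1.665, -0.69]
ft_force: [-0.7, -0.8, -1.5]
width: 42.2
```

```bash
for i in 1 2 3; do python3 -m inch '[{"tx":0,"ty":-0.05,"tz":0.05,"ax":0,"ay":0,"az":0,"jaw":0},{"tx":0,"ty":0,"tz":0,"ax":0,"ay":0,"az":0,"jaw":0}]' | egrep 'pos|force'; done
```

```text
ee_pos: [619.1, -291.8, 26.2]
ft_force: [-0.5, -0.6, -0.3]
ee_pos: [619.2, -291.7, 26.2]
ft_force: [-0.7, 0.9, 4.5]
ee_pos: [619.2, -291.7, 26.2]
ft_force: [-0.6, 1.1, 7.9]
```

```bash
python3 -m inch '[{"tx":0,"ty":0.05,"tz":-0.05,"ax":0,"ay":0,"az":0,"jaw":0},{"tx":0,"ty":0,"tz":0,"ax":0,"ay":0,"az":0,"jaw":0.55},{"tx":0,"ty":0,"tz":0,"ax":0,"ay":0,"az":0,"jaw":0.7},{"tx":0,"ty":0,"tz":0,"ax":0,"ay":0,"az":0,"jaw":0.7},{"tx":0,"ty":0,"tz":0,"ax":0,"ay":0,"az":0,"jaw":0.7},{"tx":0,"ty":0,"tz":0,"ax":0,"ay":0,"az":0,"jaw":0.7},{"tx":0,"ty":0,"tz":-1,"ax":0,"ay":0,"az":0,"jaw":0.7},{"tx":0,"ty":0,"tz":-3,"ax":0,"ay":0,"az":0,"jaw":0.7},{"tx":0,"ty":0,"tz":-5,"ax":0,"ay":0,"az":0,"jaw":0.7},{"tx":0,"ty":0,"tz":-6,"ax":0,"ay":0,"az":0,"jaw":0.7},{"tx":0,"ty":0,"tz":-5,"ax":0,"ay":0,"az":0,"jaw":0.7},{"tx":0,"ty":0,"tz":0,"ax":0,"ay":0,"az":0,"jaw":0.7}]'; python3 look.py w5 bottle_black bottle_red lane;  python3 - <<'E'
from h import *
W=np.load('w5.npy'); C=W.reshape(-1,3)
for nm,y0,y1 in (('black',-240,-165),('red',-325,-255),('grey',-410,-335)):
  for z0,z1 in ((57,68),(81,95)):
    q=(C[:,2]>z0)&(C[:,2]<z1)&(C[:,0]>590)&(C[:,0]<680)&(C[:,1]>y0)&(C[:,1]<y1)
    if q.sum()>10: c,s,a=cv2.minAreaRect(C[q][:,:2].astype(np.float32)); print('  ',nm,q.sum(),c,s,a,np.median(C[q][:,2]))
E
```

```text
t: 16.02
ee_pos: [763.4, -277.8, 170.8]
orientation: [1.834, -1.669, -0.679]
ft_force: [0.0, -0.7, -0.2]
width: 61.6
16.025 [ 763.4 -277.8  170.8] [[ 0.1  -0.71 -0.7 ]
 [-1.   -0.07 -0.07]
 [ 0.    0.7  -0.71]] [-0.27  1.24  0.39 -0.32  2.23  1.1 ]
bottle_black 0.83 [186.6, 173.4] [ 549.02 -196.86   49.22  191.36   86.94] top [ 622.43 -203.05   29.12   28.49   86.13] 84.86721001596746
bottle_red 0.65 [255.7, 173.5] [ 540.63 -298.11  218.75   47.13    6.38] top [ 628.94 -290.86   27.81   28.32   61.22] 84.71692260999241
bottle_red 0.59 [93.7, 160.5] [573.57 -62.24  50.61 178.05  67.11] top [605.67 -76.43  41.52  65.36  77.78] 42.31101163368133
bottle_red 0.32 [185.2, 211.6] [ 484.9  -191.44   96.25  255.66   58.42] top [ 528.01 -199.91  181.29   38.43    1.1 ] 31.392625154646584
lane 0.97 [255.1, 140.5] [ 627.78 -292.18   78.1   288.49    3.49] top [ 627.41 -291.18   70.62  272.54    5.38] 11.781846223737013
   black 453 (622.0479125976562, -203.7150115966797) (41.44511413574219, 41.972782135009766) 89.24776458740234 61.38298743178386
   black 252 (622.3673095703125, -203.23959350585938) (28.73289680480957, 28.395559310913086) 86.12754821777344 84.46367849236701
   red 432 (628.712646484375, -291.0120544433594) (40.31241226196289, 41.69820022583008) 4.935229301452637 61.52150443601464
   red 241 (628.570068359375, -290.8063659667969) (27.675561904907227, 28.71331214904785) 65.67914581298828 84.34468446998574
   grey 426 (632.7434692382812, -373.52691650390625) (40.08473205566406, 42.29009246826172) 89.36742401123047 61.37277402785925
   grey 226 (633.1032104492188, -373.8659362792969) (27.303674697875977, 27.429710388183594) 30.000158309936523 84.18927145617674
```

View pics/w5.png

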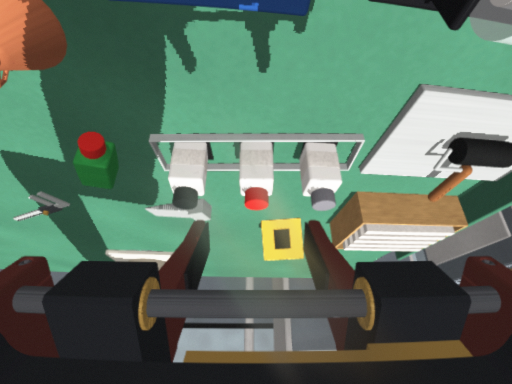

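The red bottle stands upright in the lane at (257,170), centred between its neighbours. It measures (628.7,-291.0) against a lane centre of (627.6,-291.5). Next is the wedge.

```bash
python3 -m inch '[{"tx":0,"ty":0,"tz":0,"ax":9,"ay":0,"az":0,"jaw":0.7},{"tx":0,"ty":0,"tz":0,"ax":9,"ay":0,"az":0,"jaw":0.7},{"tx":0,"ty":0,"tz":0,"ax":9,"ay":0,"az":0,"jaw":0.7},{"tx":0,"ty":0,"tz":0,"ax":9,"ay":0,"az":0,"jaw":0.7},{"tx":0,"ty":0,"tz":0,"ax":9,"ay":0,"az":0,"jaw":0.7},{"tx":0,"ty":0,"tz":0,"ax":0,"ay":0,"az":0,"jaw":0.7}]'; python3 -m inch '[{"tx":0,"ty":0,"tz":0,"ax":0,"ay":0,"az":-9.9,"jaw":0.7},{"tx":0,"ty":0,"tz":0,"ax":0,"ay":0,"az":-9.9,"jaw":0.7},{"tx":0,"ty":0,"tz":0,"ax":0,"ay":0,"az":-9.9,"jaw":0.7},{"tx":0,"ty":0,"tz":0,"ax":0,"ay":0,"az":-9.9,"jaw":0.7},{"tx":0,"ty":0,"tz":0,"ax":0,"ay":0,"az":-9.9,"jaw":0.7},{"tx":0,"ty":0,"tz":0,"ax":0,"ay":0,"az":-9.9,"jaw":0.7},{"tx":0,"ty":0,"tz":0,"ax":0,"ay":0,"az":-9.9,"jaw":0.7},{"tx":0,"ty":0,"tz":0,"ax":0,"ay":0,"az":-9.9,"jaw":0.7},{"tx":0,"ty":0,"tz":0,"ax":0,"ay":0,"az":-9.9,"jaw":0.7},{"tx":0,"ty":0,"tz":0,"ax":0,"ay":0,"az":-9.9,"jaw":0.7},{"tx":0,"ty":0,"tz":0,"ax":0,"ay":0,"az":-9.9,"jaw":0.7},{"tx":0,"ty":0,"tz":0,"ax":0,"ay":0,"az":0,"jaw":0.7}]'; python3 - <<'E'
from h import *
print(get_obs()['qpos'])
plan(np.array([451.5,-200,150]),toolR(294,0))
E
```

```text
t: 16.98
ee_pos: [755.3, -278.8, 166.4]
orientation: [2.319, -2.116, -0.008]
ft_force: [-1.3, -0.0, 0.3]
width: 61.7
t: 18.48
ee_pos: [760.0, -278.2, 165.8]
orientation: [-3.071, -0.659, 0.005]
ft_force: [0.5, 0.1, -0.6]
width: 61.6
[-0.37  0.76  1.18 -0.    1.21 -0.79]
turn deg (tool) [-0.1   0.18  0.21] | then shift cm [-25.   -19.69   1.58] | shift-first cm [-24.92 -19.78   1.7 ]
turn deg (tool) [  -0.28   -0.16 -179.79] | then shift cm [25.   19.69  1.58] | shift-first cm [-24.92 -19.78   1.7 ]
```

```bash
python3 -m inch '[{"tx":-4.1,"ty":-3.3,"tz":0,"ax":0,"ay":0,"az":0,"jaw":0.9},{"tx":-4.2,"ty":-3.3,"tz":0,"ax":0,"ay":0,"az":0,"jaw":0.9},{"tx":-4.2,"ty":-3.3,"tz":0.3,"ax":0,"ay":0,"az":0,"jaw":0.9},{"tx":-4.1,"ty":-3.3,"tz":0.4,"ax":0,"ay":0,"az":0,"jaw":0.9},{"tx":-4.2,"ty":-3.3,"tz":0.5,"ax":0,"ay":0,"az":0,"jaw":0.9},{"tx":-4.1,"ty":-3.3,"tz":0.5,"ax":0,"ay":0,"az":0,"jaw":0.9},{"tx":0,"ty":0,"tz":0,"ax":0,"ay":0,"az":0,"jaw":0.9},{"tx":0,"ty":0,"tz":0,"ax":0,"ay":0,"az":0,"jaw":0.9}]'; python3 look.py w6 wedge; python3 - <<'E'
from h import *
W=np.load('w6.npy'); C=W.reshape(-1,3); im=cv2.imread('pics/w6.png').reshape(-1,3).astype(int)
q=(C[:,2]>26)&(C[:,2]<40)&(abs(C[:,0]-451)<45)&(abs(C[:,1]+200)<45)&(im.min(1)>90)
print('heel',q.sum(),cv2.minAreaRect(C[q][:,:2].astype(np.float32)),np.median(C[q][:,2]))
q=(C[:,2]>4)&(C[:,2]<40)&(abs(C[:,0]-430)<75)&(abs(C[:,1]+158)<90)&(im.min(1)>100)
print('wedge',q.sum(),cv2.minAreaRect(C[q][:,:2].astype(np.float32)))
print('floor',np.median(C[(abs(C[:,2])<10)][:,2]))
E
```

```text
t: 19.48
ee_pos: [453.0, -201.0, 150.5]
orientation: [3.071, 0.657, 0.001]
ft_force: [-0.2, -0.2, 0.2]
width: 78.9
19.475 [ 452.97 -201.    150.47] [[ 0.91  0.41  0.  ]
 [ 0.41 -0.91 -0.  ]
 [ 0.    0.   -1.  ]] [-0.44  0.34  1.97 -0.    0.83 -0.86]
wedge 0.73 [255.3, 134.5] [ 435.53 -160.89   38.79  139.74   23.13] top [ 453.   -201.25   34.93   29.44   24.98] 31.80586517684859
wedge 0.5 [387.7, 245.4] [ 587.33 -184.99   57.32  221.93   63.27] top [ 551.2  -177.08   15.43  151.48   75.51] 84.9182516780957
heel 896 ((453.3889465332031, -201.05685424804688), (35.960941314697266, 29.303739547729492), 24.537527084350586) 30.919414953633904
wedge 4137 ((432.8203430175781, -156.10906982421875), (35.959163665771484, 128.18899536132812), 24.60310173034668)
floor 0.9353647382250508
```

View pics/w6.png

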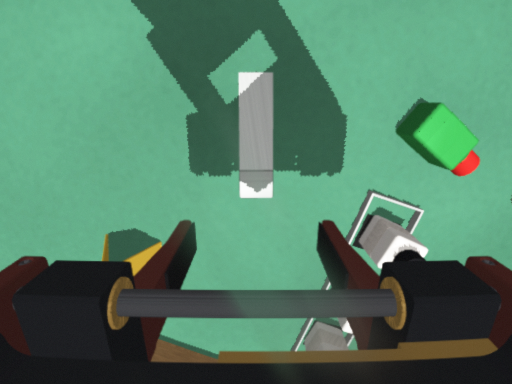

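The wedge is aligned at column 256, with its heel at (256,185) and toe at the top, directly under the tool. I'll descend and grip the heel.

```bash
python3 -m inch '[{"tx":0,"ty":0,"tz":3.5,"ax":0,"ay":0,"az":-0.4,"jaw":0.9},{"tx":0,"ty":0,"tz":4.5,"ax":0,"ay":0,"az":0,"jaw":0.9},{"tx":0,"ty":0,"tz":4,"ax":0,"ay":0,"az":0,"jaw":0.9},{"tx":0,"ty":0,"tz":2,"ax":0,"ay":0,"az":0,"jaw":0.9},{"tx":0,"ty":0,"tz":0.5,"ax":0,"ay":0,"az":0,"jaw":0.9},{"tx":0,"ty":0,"tz":0,"ax":0,"ay":0,"az":0,"jaw":0.9},{"tx":0,"ty":0,"tz":0,"ax":0,"ay":0,"az":0,"jaw":0},{"tx":0,"ty":0,"tz":0,"ax":0,"ay":0,"az":0,"jaw":0},{"tx":0,"ty":0,"tz":0,"ax":0,"ay":0,"az":0,"jaw":0},{"tx":0,"ty":0,"tz":0,"ax":0,"ay":0,"az":0,"jaw":0},{"tx":0,"ty":0,"tz":0,"ax":0,"ay":0,"az":0,"jaw":0},{"tx":0,"ty":0,"tz":0,"ax":0,"ay":0,"az":0,"jaw":0}]'; python3 - <<'E'
from h import *
# press edge from top cloud, cross-check with w2
for n in ('w2','top','side'):
    C=np.load(n+'.npy').reshape(-1,3); q=C[(C[:,2]>15)&(C[:,2]<30)&(C[:,0]>470)&(C[:,0]<660)&(C[:,1]>120)&(C[:,1]<230)]
    ax=np.array([.138,.990]); la=np.array([.990,-.138]); X=q[:,:2]@ax; Y=q[:,:2]@la
    c=np.array([541,142.5])
    print(n,'front',np.percentile(X,[0,.5,1,2])-c@ax,'sides',np.percentile(Y,[0,1,99,100])-c@la)
E
```

```text
t: 21.08
ee_pos: [451.7, -200.5, 5.1]
orientation: [3.069, 0.671, 0.001]
ft_force: [0.6, 0.9, 2.6]
width: 35.8
w2 front [-0.85 -0.4  -0.21  0.04] sides [-51.47 -50.91  58.22  61.33]
top front [-0.88 -0.14  0.1   0.88] sides [-47.21 -46.16  65.89  67.38]
side front [-7.86 -6.73 -6.31 -5.18] sides [-49.15 -48.23  63.35  65.49]
```

```bash
python3 -m inch '[{"tx":0,"ty":0,"tz":-2,"ax":0,"ay":0,"az":0,"jaw":0},{"tx":0,"ty":0,"tz":-3,"ax":0,"ay":0,"az":0,"jaw":0},{"tx":0,"ty":0,"tz":0,"ax":0,"ay":0,"az":8.1,"jaw":0},{"tx":0,"ty":0,"tz":0,"ax":0,"ay":0,"az":8.1,"jaw":0},{"tx":0,"ty":0,"tz":0,"ax":0,"ay":0,"az":8.1,"jaw":0},{"tx":0,"ty":0,"tz":0,"ax":0,"ay":0,"az":8.1,"jaw":0},{"tx":1.2,"ty":-5,"tz":0,"ax":0,"ay":0,"az":0,"jaw":0},{"tx":1.2,"ty":-5,"tz":0,"ax":0,"ay":0,"az":0,"jaw":0},{"tx":1.2,"ty":-5,"tz":0,"ax":0,"ay":0,"az":0,"jaw":0},{"tx":1.2,"ty":-4,"tz":0,"ax":0,"ay":0,"az":0,"jaw":0},{"tx":0,"ty":-1.7,"tz":0,"ax":0,"ay":0,"az":0,"jaw":0},{"tx":0,"ty":0,"tz":0,"ax":0,"ay":0,"az":0,"jaw":0}]'; python3 look.py w7 wedge press_mount; python3 - <<'E'
from h import *
C=np.load('w7.npy').reshape(-1,3); col=cv2.imread('pics/w7.png').reshape(-1,3).astype(int); dark=col.max(1)<70
p=(C[:,0]>470)&(C[:,0]<640)&(C[:,1]>115)&(C[:,1]<230)&(C[:,2]>14)&(C[:,2]<32)
Q=C[p]; pts=[]
for x in range(485,606,5):
    s=Q[abs(Q[:,0]-x)<2.5]
    if len(s)>3: pts.append((x,np.percentile(s[:,1],2)))
pts=np.array(pts); k=np.polyfit(pts[:,0],pts[:,1],1); print(pts.round(0).tolist(),k, 'az',90+np.degrees(np.arctan(k[0])))
ax=np.array([.138,.990]); la=np.array([.990,-.138]); c=np.array([541,142.5])
s=(Q[:,:2]@ax-c@ax)<40; print('sides',np.percentile(Q[s][:,:2]@la-c@la,[0,1,99,100]),'front',np.percentile(Q[:,:2]@ax-c@ax,[.5,1,2]))
w=(abs(C[:,0]-530)<60)&(C[:,1]>-40)&(C[:,1]<125)&(C[:,2]>35)&(C[:,2]<95)&(col.min(1)>90); print('wedge',w.sum(),cv2.minAreaRect(C[w][:,:2].astype(np.float32)))
E
```

```text
t: 22.58
ee_pos: [525.8, -1.0, 54.3]
orientation: [3.134, -0.208, -0.003]
ft_force: [-0.8, 0.2, -5.5]
width: 35.9
22.575 [525.79  -0.97  54.27] [[ 0.99 -0.13 -0.  ]
 [-0.13 -0.99 -0.  ]
 [-0.    0.   -1.  ]] [-0.02  0.54  1.94 -0.    0.66  0.11]
wedge 0.57 [255.1, 159.9] [536.84  46.3  129.95  44.89  82.75] top [526.12  -2.56  29.83  35.97  81.72] 80.7806000868832
press_mount 0.64 [268.6, 5.9] [551.63 139.78   8.14 118.45  84.56] top [548.77 140.     3.86 112.34  82.31] 24.277186749483924
[[495.0, 147.0], [500.0, 146.0], [505.0, 145.0], [510.0, 145.0], [515.0, 144.0], [520.0, 143.0], [525.0, 142.0], [530.0, 141.0], [535.0, 141.0], [540.0, 140.0], [545.0, 139.0], [550.0, 138.0], [555.0, 138.0], [560.0, 137.0], [565.0, 136.0], [570.0, 135.0], [575.0, 135.0], [580.0, 134.0], [585.0, 133.0], [590.0, 133.0], [595.0, 132.0], [600.0, 131.0], [605.0, 131.0]] [ -0.15 219.53] az 81.62895288767872
sides [-49.09 -46.7   62.67  64.18] front [-2.95 -2.86 -2.78]
wedge 15131 ((533.401123046875, 46.64165115356445), (129.48709106445312, 55.332332611083984), 81.17913055419922)
```

View pics/w7.png

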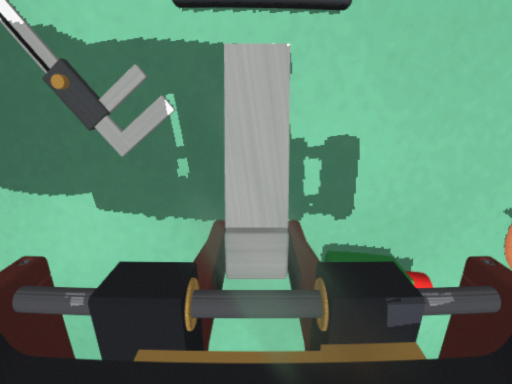

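The wedge is held straight along column 257 and the press front edge spans columns 175-350. I'll shift 2 mm sideways and lower the wedge onto the base.

```bash
python3 -m inch '[{"tx":0.2,"ty":0,"tz":2,"ax":0,"ay":0,"az":0,"jaw":0},{"tx":0,"ty":0,"tz":2,"ax":0,"ay":0,"az":0,"jaw":0},{"tx":0,"ty":0,"tz":0.7,"ax":0,"ay":0,"az":0,"jaw":0},{"tx":0,"ty":0,"tz":0,"ax":0,"ay":0,"az":0,"jaw":0}]'; for i in 1 2 3; do python3 -m inch '[{"tx":0,"ty":0,"tz":0.07,"ax":0,"ay":0,"az":0,"jaw":0},{"tx":0,"ty":0,"tz":0,"ax":0,"ay":0,"az":0,"jaw":0}]' | egrep 'pos|force'; done
```

```text
t: 23.22
ee_pos: [528.4, -2.7, 7.7]
orientation: [3.134, -0.213, -0.002]
ft_force: [0.2, -0.5, -5.6]
width: 35.2
ee_pos: [529.3, -2.1, 7.8]
ft_force: [-1.0, 0.3, -4.4]
ee_pos: [528.9, -1.9, 6.7]
ft_force: [0.2, 0.2, -5.2]
ee_pos: [528.8, -1.9, 5.8]
ft_force: [0.9, 0.3, -5.2]
```

```bash
for i in 1 2 3; do python3 -m inch '[{"tx":0,"ty":0,"tz":0.04,"ax":0,"ay":0,"az":0,"jaw":0},{"tx":0,"ty":0,"tz":0,"ax":0,"ay":0,"az":0,"jaw":0}]' | egrep 'pos|force'; done
```

```text
ee_pos: [528.9, -2.0, 5.5]
ft_force: [-0.3, -0.3, -3.6]
ee_pos: [528.9, -2.1, 5.2]
ft_force: [-1.5, -2.0, -0.7]
ee_pos: [528.9, -2.1, 5.1]
ft_force: [-2.4, -2.0, 5.3]
```

```bash
python3 -m inch '[{"tx":0,"ty":-0.7,"tz":0,"ax":0,"ay":0,"az":0,"jaw":0},{"tx":0,"ty":-0.7,"tz":0,"ax":0,"ay":0,"az":0,"jaw":0},{"tx":0,"ty":-0.7,"tz":0,"ax":0,"ay":0,"az":0,"jaw":0},{"tx":0,"ty":-0.7,"tz":0,"ax":0,"ay":0,"az":0,"jaw":0},{"tx":0,"ty":-0.7,"tz":0,"ax":0,"ay":0,"az":0,"jaw":0},{"tx":0,"ty":-0.7,"tz":0,"ax":0,"ay":0,"az":0,"jaw":0},{"tx":0,"ty":-0.7,"tz":0,"ax":0,"ay":0,"az":0,"jaw":0},{"tx":0,"ty":0,"tz":0,"ax":0,"ay":0,"az":0,"jaw":0}]'; python3 look.py w8 press_mount wedge;  python3 - <<'E'
from h import *
C=np.load('w8.npy').reshape(-1,3)
q=(C[:,0]>490)&(C[:,0]<605)&(C[:,1]>136)&(C[:,1]<160)&(C[:,2]>14)&(C[:,2]<32); Q=C[q]; print('plate z',q.sum(),np.median(Q[:,2]),'floor',np.median(C[(abs(C[:,2])<8),2]))
E
```

```text
t: 25.72
ee_pos: [536.3, 47.2, 5.2]
orientation: [-3.134, 0.211, -0.003]
ft_force: [-0.0, 2.2, 5.2]
width: 35.6
25.725 [536.33  47.2    5.17] [[ 0.99 -0.13  0.  ]
 [-0.13 -0.99  0.  ]
 [ 0.   -0.   -1.  ]] [0.07 0.64 1.92 0.   0.58 0.2 ]
press_mount 0.8 [254.7, 39.2] [550.49 158.37  40.83 131.04  79.35] top [549.76 158.05  31.67 104.1   82.25] 31.582806915474347
wedge 0.72 [255.2, 179.9] [541.57  75.58 131.17  41.09  82.67] top [536.78  46.47  30.1   36.67  83.3 ] 31.646196850808295
plate z 10112 23.832156345168436 floor 0.9803403863849867
```

View pics/w8.png

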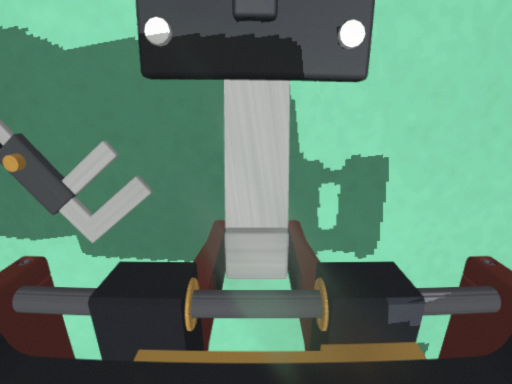

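The toe is under the front edge, centred: the plate spans columns 140-370 and the wedge is at 257. I'll creep in while watching the force.

```bash
cat > pz.py <<'E'
from h import *
im,d=viewer.get_image('wrist'); C=cloud('wrist',d).reshape(-1,3); o=get_obs()
q=(C[:,0]>500)&(C[:,0]<600)&(C[:,1]>138)&(C[:,1]<158)&(C[:,2]>14)&(C[:,2]<36); Q=C[q]
A=np.c_[Q[:,:2]-[548,140],np.ones(len(Q))]; k=np.linalg.lstsq(A,Q[:,2],rcond=None)[0]
print('t',o['t'],'plate z at edge',k,'med',np.median(Q[:,2]),'floor',np.median(C[abs(C[:,2])<8,2]),o['ft_force'],o['ee_pos'])
save(im,'last.png')
E
python3 pz.py
python3 -m inch '[{"tx":0,"ty":-0.4,"tz":0,"ax":0,"ay":0,"az":0,"jaw":0},{"tx":0,"ty":-0.4,"tz":0,"ax":0,"ay":0,"az":0,"jaw":0},{"tx":0,"ty":-0.4,"tz":0,"ax":0,"ay":0,"az":0,"jaw":0},{"tx":0,"ty":0,"tz":0,"ax":0,"ay":0,"az":0,"jaw":0}]' | egrep 'pos|force'; for i in 1 2 3 4; do python3 -m inch '[{"tx":0,"ty":-0.3,"tz":0,"ax":0,"ay":0,"az":0,"jaw":0},{"tx":0,"ty":0,"tz":0,"ax":0,"ay":0,"az":0,"jaw":0}]' | egrep 'pos|force'; done; python3 pz.py
```

```text
t 25.925 plate z at edge [ 0.03  0.12 22.68] med 23.844896851385805 floor 0.9770747615065891 [-0.72  2.25  5.15] [536.28  47.17   5.14]
ee_pos: [537.6, 58.2, 5.1]
ft_force: [-0.7, -3.5, 6.0]
ee_pos: [537.9, 61.0, 5.1]
ft_force: [-0.4, -5.1, 7.7]
ee_pos: [538.3, 63.9, 5.1]
ft_force: [-0.9, -5.7, 6.5]
ee_pos: [538.5, 65.8, 5.1]
ft_force: [-1.0, -12.1, 7.9]
ee_pos: [538.7, 68.2, 5.1]
ft_force: [-1.8, -16.1, 9.2]
t 27.475 plate z at edge [ 0.02  0.09 23.6 ] med 24.36821127644956 floor 0.9744041149796324 [ -1.08 -16.85   8.43] [538.64  68.18   5.11]
```

```bash
for i in 1 2 3; do python3 -m inch '[{"tx":0,"ty":-0.3,"tz":0,"ax":0,"ay":0,"az":0,"jaw":0},{"tx":0,"ty":0,"tz":0,"ax":0,"ay":0,"az":0,"jaw":0}]' | egrep 'pos|force|width'; done; python3 pz.py
```

```text
ee_pos: [538.9, 71.0, 5.1]
ft_force: [-2.4, -17.9, 9.5]
width: 35.9
ee_pos: [539.2, 73.9, 5.1]
ft_force: [-2.3, -17.9, 11.1]
width: 35.9
ee_pos: [539.5, 76.8, 5.1]
ft_force: [-2.4, -17.8, 10.0]
width: 35.5
t 28.275 plate z at edge [ 0.02  0.12 24.79] med 25.94083813121815 floor 0.9746620611308012 [ -1.56 -17.49   9.67] [539.55  76.85   5.13]
```

```bash
python3 -m inch '[{"tx":0,"ty":-0.2,"tz":0,"ax":0,"ay":0,"az":0,"jaw":0},{"tx":0,"ty":-0.2,"tz":0,"ax":0,"ay":0,"az":0,"jaw":0},{"tx":0,"ty":0,"tz":0,"ax":0,"ay":0,"az":0,"jaw":0},{"tx":0,"ty":0,"tz":0,"ax":0,"ay":0,"az":0,"jaw":0},{"tx":0,"ty":0,"tz":0,"ax":0,"ay":0,"az":0,"jaw":0},{"tx":0,"ty":0,"tz":0,"ax":0,"ay":0,"az":0,"jaw":0}]'; python3 pz.py; python3 look.py w9 wedge; python3 - <<'E'
from h import *
for cam in ('top','side'):
    im,d=viewer.get_image(cam); W=cloud(cam,d); C=W.reshape(-1,3); save(im,cam+'9.png')
    for nm,x,y in (('black',625,-203),('red',630,-291),('grey',636,-374)):
      for z0,z1 in ((57,68),(81,95)):
        q=(C[:,2]>z0)&(C[:,2]<z1)&(abs(C[:,0]-x)<35)&(abs(C[:,1]-y)<35)
        if q.sum()>5: print(cam,nm,z0,cv2.minAreaRect(C[q][:,:2].astype(np.float32))[0])
    for n in ('funnel','tripod_head','tent_one','caliper'):
        for r in masks_of(cam,n)[:2]:
            P=W[r['pixels']]; print(cam,n,round(r['score'],2),np.nanmedian(P,0))
a=cv2.imread('pics/w9.png'); b=cv2.imread('pics/side9.png'); cv2.imwrite('pics/fin.png',np.hstack([cv2.resize(a,(400,300)),cv2.resize(b,(400,300))]))
E
```

```text
t: 29.02
ee_pos: [540.0, 80.7, 5.1]
orientation: [3.132, -0.211, -0.001]
ft_force: [-2.8, -18.4, 10.1]
width: 35.7
t 29.075 plate z at edge [ 0.03  0.14 25.21] med 26.640711362073237 floor 0.9710852594404382 [ -3.2  -18.32   9.66] [539.98  80.65   5.09]
29.075 [539.98  80.65   5.09] [[ 0.99 -0.13 -0.  ]
 [-0.13 -0.99 -0.  ]
 [-0.    0.   -1.  ]] [ 0.13  0.65  1.9  -0.    0.59  0.27]
wedge 0.76 [252.9, 213.6] [543.33 101.5   75.38  36.16  82.16] top [540.27  79.28  30.47  36.17  82.29] 31.78410762442049
top black 57 (625.3780517578125, -202.5630645751953)
top black 81 (625.1688232421875, -203.3621826171875)
top red 57 (631.4137573242188, -289.8533935546875)
top red 81 (631.9927368164062, -289.45318603515625)
top grey 57 (636.3908081054688, -374.0918884277344)
top grey 81 (635.368408203125, -373.87750244140625)
top funnel 0.71 [785.52 -60.76  20.3 ]
top tripod_head 0.71 [798.78  59.08  71.47]
top tripod_head 0.69 [568.44 274.32  24.38]
top tent_one 0.62 [434.29 371.58  41.79]
top tent_one 0.6 [ 620.03 -425.07    7.07]
top caliper 0.44 [ 661.62 -250.6     5.04]
side black 57 (623.8816528320312, -208.49331665039062)
side black 81 (623.0387573242188, -205.4864044189453)
side red 57 (628.62890625, -293.5608825683594)
side red 81 (628.6748657226562, -293.07305908203125)
side grey 57 (632.8441162109375, -377.12310791015625)
side grey 81 (634.144775390625, -377.8714904785156)
side tripod_head 0.6 [794.08  47.8   51.77]
side tent_one 0.7 [435.15 361.75  45.17]
side caliper 0.8 [403.77 104.34   5.33]
```

View pics/fin.png

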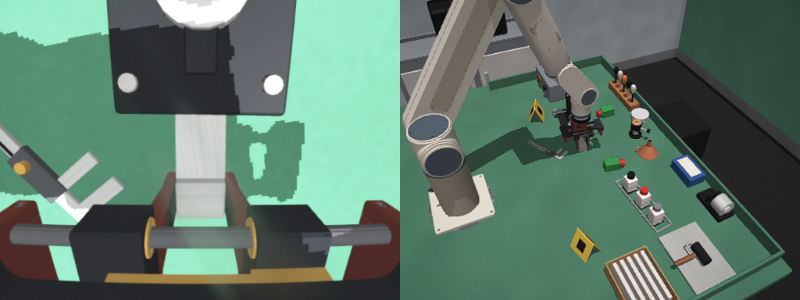

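The view shows the wedge straight and centred under the plate (wedge at column 201, plate at 115-285). All three bottles are standing and everything else is in place. The edge has risen about 2.8 mm, so I'm handing in.

```bash
python3 -c "
from workcell import ctrl,get_obs
print(get_obs()['qvel'].round(4)); print(ctrl.close_job())"
```

```text
[ 0.0002  0.0002  0.0008  0.0004 -0.0008 -0.0021]
the job is handed in; nothing more can be done
None
```

I did both steps and handed the job in at about 29 s. No verdict was reported.

- **Bottle:** I gripped the red-capped bottle lying down, stood it upright, set it down in the middle place of the lane at light contact (about 8 N), and let go. The close-up check put it about 1 mm from the lane's centre. The top and side cameras put it within about 2 mm and showed no visible lean.
- **Wedge:** I gripped it by the heel and pushed it flat and straight under the middle of the press's front edge. Contact came at a heel position of about y = 64 mm, and I pushed about 16 mm further. The plate's measured edge height rose 2.5 to 2.8 mm, which is about 0.014 rad, or 2.3 to 2.5 mm at the feet. The push force was steady at about 18 N and the arm was still. The wedge is held at 35.7 mm opening, is centred to about 2 mm, and is within about 1° of straight.
- **Bystanders:** The black and grey bottles, the tripod head and one of the two look-alike tents read the same as at the start within camera accuracy. The funnel matched in the top view only.
- **Checks that disagreed:** In the last top view the caliper came back as a low-score false hit, and a second tent reading landed elsewhere. The side camera and the picture showed the caliper unmoved. I did not measure the second tent separately.
- **Refused moves:** My first two move calls were refused because the rows lacked some keys. Nothing moved.

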